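# Tuck the gear unit's front cover under the lapped rear cover and hold it flat

## Robot

A 6-joint arm with a two-finger parallel gripper is mounted at the origin on a cart in front of the work surface, level with it; the furniture and walls round the work are solid. World frame = base frame: x ahead of the robot, y to its left, z up, the work surface at z = 0. Lengths are in m, angles in rad, forces in N, time in s.
With the tool pointing down it reaches from about 0.375 to 0.975 m from the base axis. Payload 3.8 kg.
Tool frame: the origin (TCP) lies midway between the tips of the shut fingers; the grasp point (between the pads) lies 19 mm behind it; x points along the fingers, y is the direction in which the jaws open and shut, and the axes are right-handed (so a half turn about x gives the same grasp; the last joint's range is limited). The gripper opens to 88 mm and grips with 3 to 60 N. Pads are 18 mm wide; open, the fingers measure 123 mm over their backs; the gripper's body (75 mm by 187 mm) begins 45 mm behind the grasp point.
Start: joints at [-1.286, 0.264, 1.604, -0, 1.274, -0.037], TCP at [0.213, -0.64, 0.239] pointing down, gripper open.
Joint ranges: [-2.63, 2.63], [-0.94, 2.18], [0.31, 2.57], [-1.31, 4.45], [0, 2.66], [-2.55, 2.55]. Speed limits (rad/s): [2.57, 2.57, 3.14, 3.14, 3.14, 3.14].

## Interface

Orientations are given as a rotation vector (axis times angle).
In Python, from cell import manip, inverse_kinematics, cams, order gives the robot as it stands. Calls block until the motion is done:
- manip.move_pose(position, orientation): joint-space move of the TCP to a pose.
- manip.move_linear(position, rate=0.15, rot=None): straight line of the TCP; rot=None keeps the orientation; rate is the mean speed in m/s.
- manip.set_joints(angles): joint-space move.
- manip.set_gripper(opening, force=None): finger opening in m; force is the grip in N (None keeps the last); returns when the fingers have stopped.
- manip.dwell(seconds).
- inverse_kinematics(position, orientation): joint angles nearest the present ones, or None.
- manip.state(): the state.
- cams.capture(name): name is "scene" or "top" or "wrist"; returns a dict with "image" (480x640x3 uint8, blue, green, red), "z_map" (480x640 float32, m along the optical axis (not along the pixel's ray), 0 where there is no reading), "intrinsics" (3x3 intrinsics, pixels), "position" and "orientation" of the camera in the world; the wrist camera has in their place "T_tool_cam" (4x4, takes a point from camera to tool coordinates, whose origin is the TCP and whose axes are the tool frame's). Camera axes: x right, y down, z forward; pixel columns grow to the right and rows downward; lengths in m; the calibration is good to about 2 mm. A picture is of the moment at which its call begins: read the wrist's pose just before it.
A pose or a line that the arm cannot do raises manip.IKError and nothing moves.
- order.close_job(): hands the job in, once; it reports no verdict.
The state is a dict: "clock": time; "joint_pos": joint angles; "joint_velocities": joint speeds; "tau": joint torques, N m; "tool_pos": TCP position; "tcp_rot": TCP orientation; "contact_force": force on the tool from outside, world axes, zero at the start; "moment": the same for the moment, N m; "gripper_width": finger opening in m.
Only numpy, scipy, OpenCV 4.12 (cv2) and the standard library are available. Lean on these libraries where they do the work, as an engineer would, in place of code of your own. Each camera call takes 0.05 s, during which the arm holds its last target.

## Task

Close the gear unit with its loose front cover: tuck the cover's narrower tongue edge under the overlapping edge of the rear cover, which lies on fresh sealant and must not be prised up, and lay the front cover into its recess. It is pushed up at the front by the sprung plunger of the cover switch, so press it down flat in the recess with the plunger fully in, and finish while still holding it pressed down like that, ready for the screws. Leave the grease tub, the bearing and the pinion lying beside it alone.

Things in the scene. Friction and masses are not known exactly. Their poses are not given: they have to be found in the camera images.
- gearbox: grey cast gear unit, heavy, fixed; origin under its middle on the bench; x from its open front part (nearer the robot) to its rear, z up. Footprint x -115..131, y -82..82 mm; an output shaft sticks out of the rear to x 235, up to z 85. Walls 14 mm thick, rim 87 mm high. The rear cover lies on the rim from x 30 to 116
- recess_mid (a point): on the floor of the recess for the front cover, at gearbox x -20, y 0, z 80 mm; axes as the gearbox. The recess is 7 mm deep, 106 mm wide (y -53..53), from the front wall's inner face at gearbox x -85 to a step at x 56, the last 26 mm lying under the rear cover. The floor is a ledge round an opening (gearbox x -66..5, y -41..41) with two pinions inside
- lap_edge (a point): middle of the rear cover's near edge (steel sheet 3 mm thick, 130 mm wide), on its underside at gearbox x 30, y 0, z 87 mm: 7 mm above the recess floor. A turned-up lip goes on from there as a lead-in, reaching 9 mm farther to the front, its tip's underside 5 mm higher. Axes as the gearbox while the sheet lies flat
- rear_cover (a joint): how far the rear cover is bent up about the screws along its far edge, 78 mm behind its lap edge (rad); 0 lies flat, 0.05 is about 4 mm at the edge. It springs back; 1 to 3 N at the edge bend it up
- plunger (a joint): spring plunger of the cover switch, 9 mm round pin on the front ledge at gearbox x -76, y 0: 0 stands 6 mm above the recess floor, 0.006 is pushed in flush. Takes 2.5 N to start and 5 N fully in
- cover_grip (a point): centre of the bow handle's bar on the loose front cover: black bar 84 mm long along the cover's y, 12 mm wide (x), 12 mm high, over the cover's middle, its centre 32 mm above the cover's underside, 22 mm of space beneath it between posts 60 mm apart. x points to the tongue, z up. Cover 0.22 kg; starts flat on the bench, handle up
- tongue_edge (a point): middle of the tongue's end edge, on the underside of the front cover, 65 mm from the handle along the cover's +x. The cover is an aluminium plate 130 mm long (x), 100 mm wide, 4 mm thick; the tongue is its last 18 mm, only 90 mm wide; two screw holes mark the opposite, front end. Axes as the cover
- front_edge (a point): middle of the front cover's other end, on its underside, 65 mm behind the handle; axes as the cover
- tub: open grease tub, white, 67 mm wide, 52 mm high, to be left alone; origin under its centre
- bearing: ball bearing 52 mm wide, 15 mm high, lying on the bench, to be left alone; origin under its centre
- spare_pinion: dark helical pinion 45 mm wide, 42 mm high, standing on the bench, to be left alone; origin under its centre
Things that resemble listed ones, but are neither listed nor needed, are in the scene too. Several things look just like the part that bears cover_grip: the one meant starts farthest to the robot's left.

How it is judged:
By the outcome, as a careful person would: the job done as asked, in the order asked, and still so for the second after the job is handed in, while the arm keeps its last pose, push and grip.
It also fails if it takes over 38 s, if anything falls off the work surface, if the arm or the gripper's body presses on something with over 40 N, if the wrist force passes 120 N, or if a joint passes its speed limit or range.

## Working session

There is one attempt and no reset: what is moved stays moved. The work goes in short steps, each a Python script; the robot and the scene stay as the last script left them, time stands still between calls to the robot, and variables do not carry over. Pictures are saved under pics/ and viewed, and the job is handed in when it is done.

```bash
ls; mkdir -p pics; cat > h.py <<'E'
import numpy as np, cv2
from scipy.spatial.transform import Rotation as R
from cell import manip, inverse_kinematics, cams, order
def cap(n,fn=None):
    c=cams.capture(n)
    if fn: cv2.imwrite('pics/'+fn+'.png',c['image'])
    return c
E
python3 - <<'E'
from h import *
import pickle
s=manip.state();print(s)
for n in ['scene','top']:
    c=cap(n,n+'0');pickle.dump(c,open(n+'0.pkl','wb'));print(n,c['position'],c['orientation'],c['intrinsics'])
E
```

```text
pics
{'clock': 0.0, 'joint_pos': array([-1.28587875e+00,  2.64747759e-01,  1.60533892e+00, -2.71953121e-05,
        1.27368094e+00, -3.69360412e-02]), 'joint_velocities': array([-0.00165659, -0.00156539, -0.00128113, -0.00018419,  0.00118738,
        0.00063219]), 'tau': array([-1.34196518e-03, -5.02113497e+01, -3.56877851e+01,  7.30152405e-02,
        2.93918699e-02, -1.66970431e-04]), 'tool_pos': array([ 0.21329235, -0.63968741,  0.23741057]), 'tcp_rot': array([ 2.04800695,  0.33474814, -2.04861866]), 'contact_force': array([-0.16888196,  0.30212504, -0.06945334]), 'moment': array([-0.0218362 ,  0.00382901, -0.00658088]), 'gripper_width': 0.08805737846440344}
scene [-0.05264846  0.64884412  0.58932901] [-0.88229322  2.27462775 -1.33446498] [[470.95483602   0.         314.21327123]
 [  0.         470.95483602 240.76891045]
 [  0.           0.           1.        ]]
top [ 0.47436752 -0.00618942  1.07450251] [-2.16254705  2.1725459  -0.09088329] [[459.91275176   0.         320.81101094]
 [  0.         459.91275176 244.49646731]
 [  0.           0.           1.        ]]
```

View pics/scene0.png

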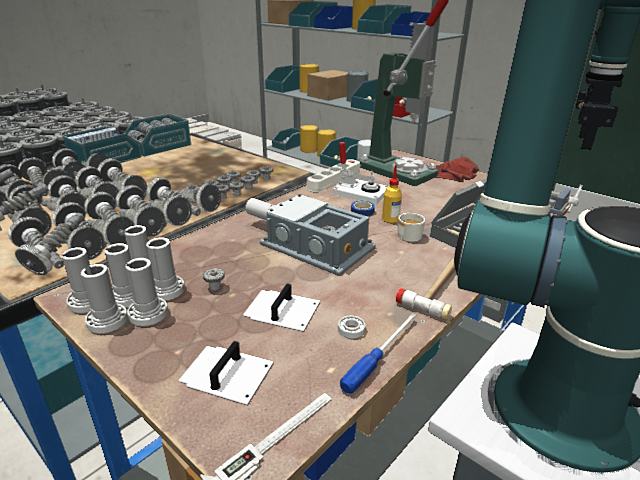

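View pics/top0.png

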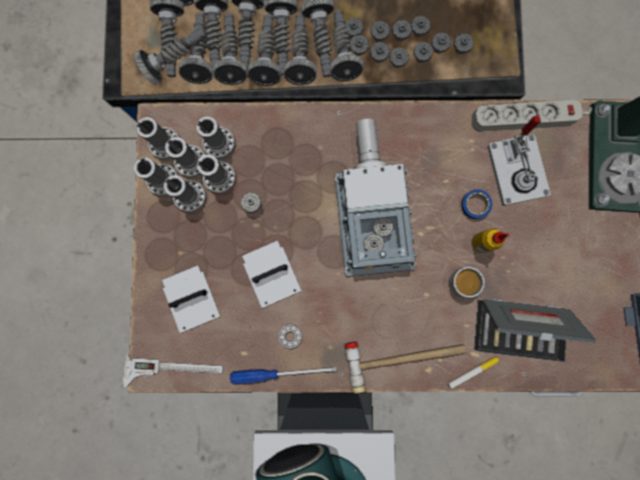

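```bash
python3 - <<'E'
import cv2,numpy as np
t=cv2.imread('pics/top0.png')
a=cv2.resize(t[250:350,140:310],None,fx=4.6,fy=4.6,interpolation=cv2.INTER_CUBIC)
cv2.imwrite('pics/ta.png',a)
a=cv2.resize(t[110:290,320:430],None,fx=3.3,fy=3.3,interpolation=cv2.INTER_CUBIC)
s=cv2.imread('pics/scene0.png')
b=cv2.resize(s[180:280,240:380],None,fx=3,fy=3,interpolation=cv2.INTER_CUBIC)
o=np.zeros((600,800,3),np.uint8);o[:a.shape[0],:a.shape[1]]=a;o[:b.shape[0],370:370+b.shape[1]]=b
cv2.imwrite('pics/tb.png',o)
E
```

```text
(no output)
```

View pics/ta.png

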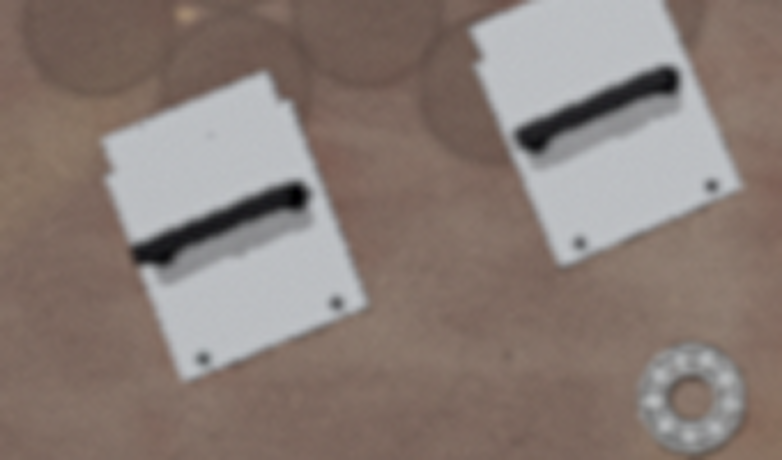

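View pics/tb.png

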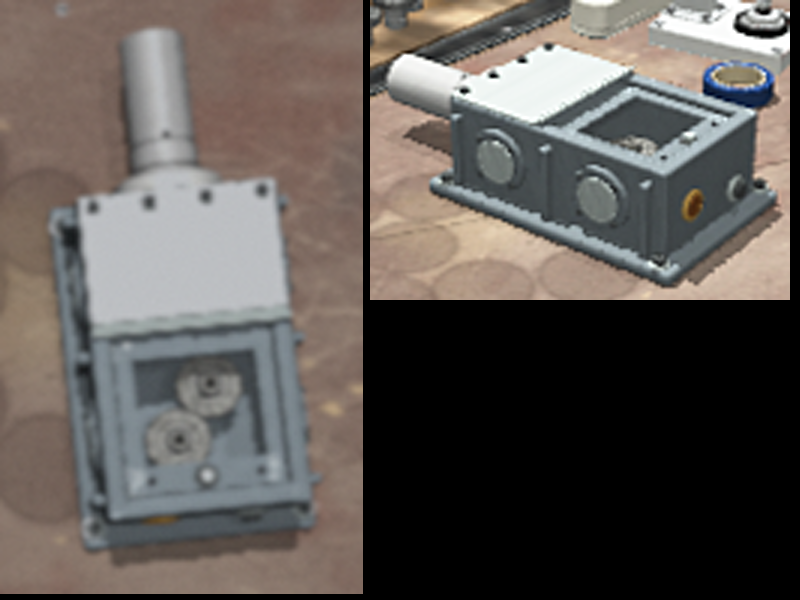

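```bash
cat >> h.py <<'E'
def cast(c,uv,z,pose=None):
    """pixels -> world at plane z. pose=(p,Rm) of camera"""
    p,Rm = pose if pose else (np.array(c['position']),R.from_rotvec(c['orientation']).as_matrix())
    uv=np.atleast_2d(np.asarray(uv,float))
    d=np.c_[uv,np.ones(len(uv))]@np.linalg.inv(c['intrinsics']).T@Rm.T
    return p+d*((z-p[2])/d[:,2])[:,None]
def wpose(c,s):
    T=np.eye(4);T[:3,:3]=R.from_rotvec(s['tcp_rot']).as_matrix();T[:3,3]=s['tool_pos']
    T=T@c['T_tool_cam'];return T[:3,3],T[:3,:3]
def toolrot(yaw,tilt=0):
    """tool x down, tool y along part x (yaw world), tilt>0 lowers part +x end"""
    # part frame Rz(yaw)*Ry(tilt); tool x=-z, tool y=+x, tool z = x cross y = -z x x = -y
    P=R.from_euler('z',yaw).as_matrix()@R.from_euler('y',tilt).as_matrix()
    return R.from_matrix(np.c_[-P[:,2],P[:,0],-P[:,1]]).as_rotvec()
E
python3 - <<'E'
from h import *
import pickle
c=pickle.load(open('top0.pkl','rb'));im=c['image']
hsv=cv2.cvtColor(im,cv2.COLOR_BGR2HSV)
m=((hsv[...,2]>170)&(hsv[...,1]<40)).astype(np.uint8)
n,l,st,ce=cv2.connectedComponentsWithStats(m)
for i in range(1,n):
    if st[i,4]>300:
        cn=cv2.findContours((l==i).astype(np.uint8),0,2)[0][0]
        r=cv2.minAreaRect(cn);b=cv2.boxPoints(r)
        z=0.09 if 330<r[0][0]<420 else 0.004
        print(st[i],r[0],r[1],r[2]);print(cast(c,b,z)[:,:2].round(4).tolist(),cast(c,[r[0]],z).round(4))
print(manip.state()['tcp_rot'],R.from_rotvec(manip.state()['tcp_rot']).as_matrix().round(2), toolrot(-1.286), toolrot(1.86))
for p,y in [((0.36,0.3,0.3),0.4),((0.36,0.3,0.3),0.4-np.pi),((0.5,-0.1,0.3),0.1),((0.5,-0.1,0.3),0.1-np.pi)]:
    print(inverse_kinematics(np.array(p),toolrot(y)))
E
```

```text
[ 492  141   56   61 1202] (519.61767578125, 168.9705810546875) (61.361507415771484, 44.38401794433594) 75.96376037597656
[[0.8128, -0.3993], [0.8382, -0.5024], [0.6942, -0.5304], [0.6692, -0.4285]] [[ 0.7531 -0.4652  0.004 ]]
[ 345  161   62   48 2249] (374.9062805175781, 183.0865478515625) (45.14777755737305, 58.666603088378906) 84.14398956298828
[[0.7454, -0.0456], [0.7578, -0.1732], [0.6583, -0.1811], [0.646, -0.0547]] [[ 0.7016 -0.1137  0.09  ]]
[ 243  242   57   65 1807] (270.2327575683594, 273.5431213378906) (54.754783630371094, 42.01805877685547) 66.80140686035156
[[0.5487, 0.1941], [0.5871, 0.1039], [0.4695, 0.0533], [0.4318, 0.1427]] [[0.5089 0.1234 0.004 ]]
[ 163  267   56   65 1800] (189.4008026123047, 298.31634521484375) (55.04005432128906, 42.45798873901367) 68.74949645996094
[[0.4942, 0.3814], [0.5297, 0.2896], [0.4109, 0.2409], [0.3761, 0.3318]] [[0.4524 0.3108 0.004 ]]
[123 359  35  27 302] (137.90695190429688, 367.4434509277344) (21.74839210510254, 40.05329513549805) 64.98310089111328
[[0.2988, 0.478], [0.3367, 0.3956], [0.2923, 0.3731], [0.2546, 0.4552]] [[0.2955 0.4255 0.004 ]]
[ 254  434  141   46 3389] (324.0, 456.5) (45.0, 140.0) 90.0
[[0.148, 0.1578], [0.1478, -0.1572], [0.051, -0.1554], [0.0508, 0.1568]] [[0.0992 0.0002 0.004 ]]
[ 2.04806168  0.33454437 -2.04849502] [[-0.    0.32 -0.95]
 [ 0.   -0.95 -0.32]
 [-1.   -0.   -0.  ]] [ 2.06868176  0.29658383 -2.06868176] [-0.226997   1.5588505  0.226997 ]
[ 6.41577936e-01 -1.69150878e-01  1.94420431e+00 -4.44089210e-16
  1.36653922e+00  2.41577936e-01]
None
[-0.24624791 -0.08542278  1.87030399  0.          1.35671145 -0.34624791]
None
```

```bash
python3 - <<'E'
from h import *
import pickle
manip.move_pose([0.57,-0.12,0.33],toolrot(0.09))
manip.dwell(0.3)
s=manip.state();c=cap('wrist','w1');pickle.dump((c,s),open('w1.pkl','wb'))
print(s['clock'],s['tool_pos'],c['T_tool_cam'].round(3),c['intrinsics'][0], wpose(c,s)[0])
E
```

```text
2.675 [ 0.56991607 -0.12046356  0.32986732] [[ 0.001 -0.296  0.955 -0.145]
 [ 1.     0.001 -0.    -0.002]
 [-0.001  0.955  0.296 -0.076]
 [ 0.     0.     0.     1.   ]] [409.34951478   0.         323.08586989] [ 0.56167005 -0.04487874  0.47520152]
```

View pics/w1.png

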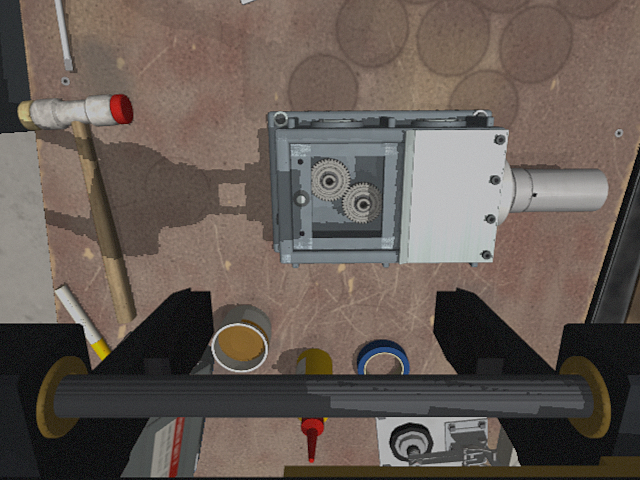

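```bash
python3 - <<'E'
import cv2
t=cv2.imread('pics/w1.png')
a=cv2.resize(t[120:270,268:418],None,fx=4,fy=4,interpolation=cv2.INTER_CUBIC)
cv2.imwrite('pics/w1z.png',a)
E
```

```text
(no output)
```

View pics/w1z.png

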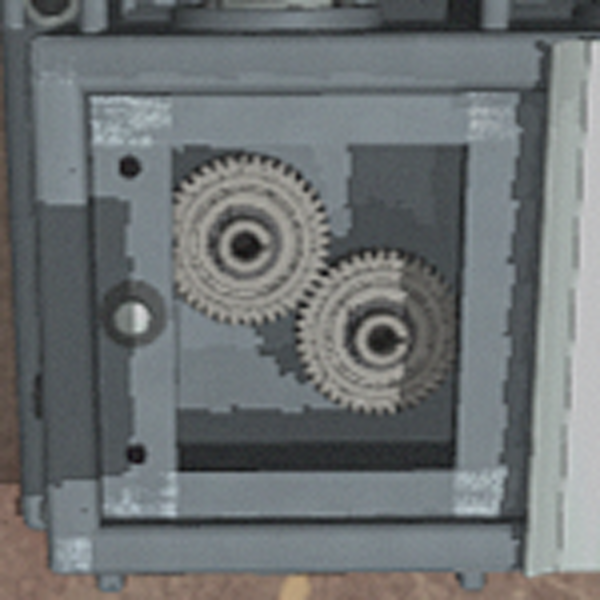

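```bash
cat > fit.py <<'E'
from h import *
import pickle
def fit2(model,world):
    mc,wc=model.mean(0),world.mean(0);A=model-mc;B=world-wc
    yaw=np.arctan2((A[:,0]*B[:,1]-A[:,1]*B[:,0]).sum(),(A*B).sum())
    Rm=R.from_euler('z',yaw).as_matrix()[:2,:2];t=wc-Rm@mc
    return t,yaw,(world-(model@Rm.T+t))*1000
E
python3 - <<'E'
from fit import *
c,s=pickle.load(open('w1.pkl','rb'));P=wpose(c,s)
pts=[((88,92),-85,53,87),((100,523),-85,-53,87),((172,145),-66,41,80),((467,143),5,41,80),((457,470),5,-41,80),((178,470),-66,-41,80),((132,316),-76,0,86),((524,573),30,-65,92),((596,40),30,65,87)]
pts=pts[:7]
W=np.array([cast(c,[(268+(u+.5)/4-.5,120+(v+.5)/4-.5)],z/1000,P)[0,:2] for (u,v),_,_,z in pts]);M=np.array([(x,y) for _,x,y,_ in pts])/1000
t,yaw,res=fit2(M,W);print(t,yaw,res.round(1))
# depth check
z=c['z_map']
for (u,v) in [(300,150),(380,150),(300,240),(450,200),(430,130),(430,250)]:
    d=np.array([u,v,1])@np.linalg.inv(c['intrinsics']).T*z[v,u];print(u,v,(P[0]+P[1]@d).round(4))
# next: over the cover
cy=0.392
manip.move_pose([0.452,0.311-0.0,0.20],toolrot(cy))
manip.dwell(0.2)
s=manip.state();c=cap('wrist','w2');pickle.dump((c,s),open('w2.pkl','wb'));print(s['clock'],s['tool_pos'])
E
```

```text
[ 0.62283585 -0.12260394] 0.0941748903486654 [[-0.1  0.3]
 [-0.   0.5]
 [ 0.1 -0.6]
 [-0.6 -0.5]
 [ 0.1 -0.1]
 [ 0.5  0.2]
 [ 0.   0.2]]
300 150 [ 0.5428 -0.0842  0.0785]
380 150 [ 0.6186 -0.0772  0.0796]
300 240 [ 0.5495 -0.174   0.0787]
450 200 [ 0.6903 -0.1172  0.0894]
430 130 [ 0.6607 -0.0545  0.0878]
430 250 [ 0.6799 -0.1694  0.0887]
4.625 [0.45274419 0.3104032  0.20034891]
```

View pics/w2.png

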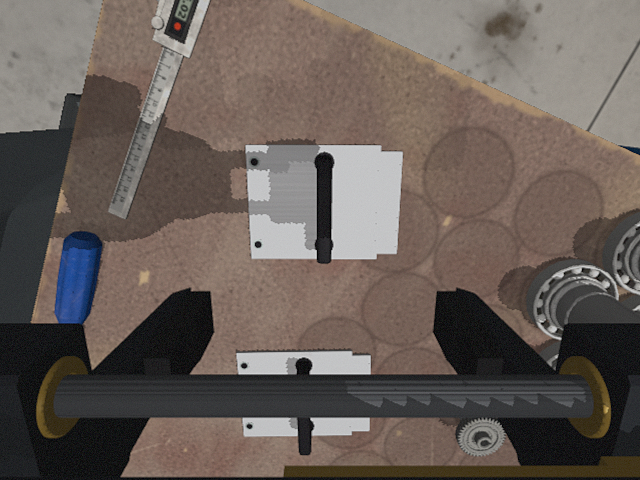

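```bash
python3 - <<'E'
import cv2
t=cv2.imread('pics/w2.png')
a=cv2.resize(t[135:270,240:410],None,fx=4.4,fy=4.4,interpolation=cv2.INTER_CUBIC)
cv2.imwrite('pics/w2z.png',a)
E
```

```text
(no output)
```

View pics/w2z.png

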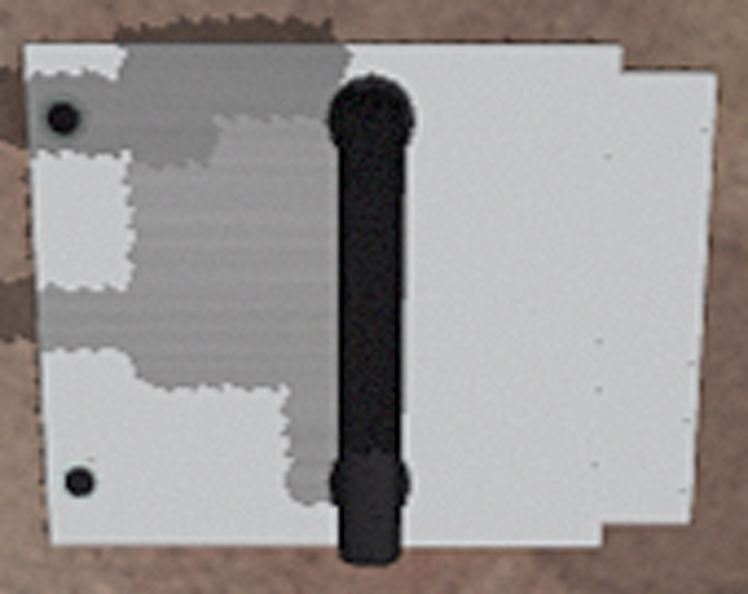

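```bash
python3 - <<'E'
from fit import *
c,s=pickle.load(open('w2.pkl','rb'));P=wpose(c,s)
pts=[((24,44),-65,50),((50,545),-65,-50),((621,44),47,50),((602,546),47,-50),((717,72),65,45),((690,523),65,-45)]
W=np.array([cast(c,[(240+(u+.5)/4.4-.5,135+(v+.5)/4.4-.5)],.004,P)[0,:2] for (u,v),_,_ in pts]);M=np.array([(x,y) for _,x,y in pts])/1000
t,yaw,res=fit2(M,W);print(t,yaw,res.round(1))
rot=toolrot(yaw)
manip.move_pose([t[0],t[1],0.07],rot)
manip.set_gripper(0.05,60)
print(manip.state()['clock'])
manip.move_linear([t[0],t[1],0.013],rate=0.08)
s=manip.state();print(s['clock'],s['tool_pos'],s['contact_force'])
manip.set_gripper(0.0,60)
s=manip.state();print(s['clock'],s['gripper_width'],s['contact_force'],s['tool_pos'])
pickle.dump((t,yaw,s),open('cov.pkl','wb'))
E
```

```text
[0.45212177 0.30900213] 0.390362003175545 [[ 0.8 -0.1]
 [ 0.3  0.6]
 [-0.3 -0.4]
 [-0.1  0.3]
 [-0.1 -0.5]
 [-0.5  0.1]]
5.9667
6.825 [0.45239936 0.30918082 0.01311682] [ 0.78133325  1.46171737 -0.30386557]
7.5083 0.011045692147677316 [0.47853802 0.86625967 1.23333507] [0.45246594 0.30917689 0.01325878]
```

```bash
cat >> h.py <<'E'
GT=np.array([0.62283585,-0.12260394]);GY=0.0941748903
H=0.01326
def tp(xT,zT,deg,dyaw=0,dy=0):
    """tongue edge (mm, gearbox frame) -> TCP pose"""
    th=np.radians(deg)
    g=np.array([xT/1000-.065*np.cos(th)+H*np.sin(th), dy/1000, zT/1000+.065*np.sin(th)+H*np.cos(th)])
    G=R.from_euler('z',GY).as_matrix()
    return G@g+np.r_[GT,0], toolrot(GY+dyaw,th)
E
python3 - <<'E'
from h import *
import pickle
s=manip.state();p=s['tool_pos'].copy();f0=s['contact_force']
p[2]=0.10
manip.move_linear(p,rate=0.15)
s=manip.state();print(s['clock'],(s['contact_force']-f0).round(2))
p[2]=0.0
q,r=tp(10,125,7)
manip.move_pose(q,r)
manip.dwell(0.2)
s=manip.state();c=cap('wrist','w3');pickle.dump((c,s),open('w3.pkl','wb'));print(s['clock'],s['tool_pos'],q,s['contact_force'],s['moment'],s['gripper_width'])
c=cap('scene','s3')
a=cv2.resize(c['image'][150:300,220:400],None,fx=4,fy=4,interpolation=cv2.INTER_CUBIC);cv2.imwrite('pics/s3z.png',a)
E
```

```text
8.2417 [-0.11 -1.24 -2.63]
10.1083 [ 0.57023178 -0.1264437   0.14600603] [ 0.57017074 -0.12757839  0.14608267] [ 0.19549993 -0.28543034 -3.20833291] [-0.03270581 -0.19601535  0.03551872] 0.010573946766203676
```

View pics/w3.png

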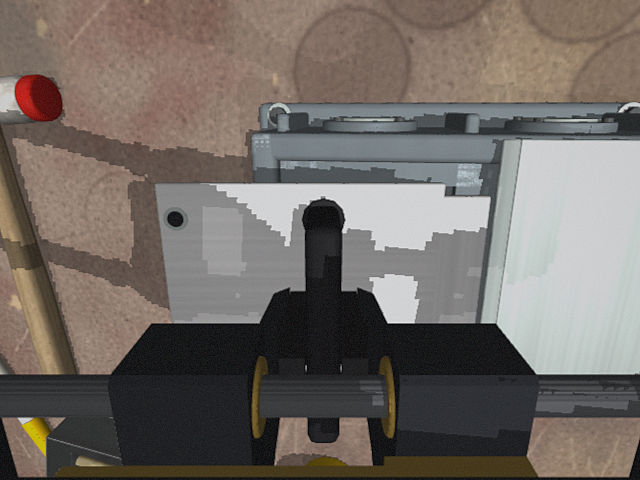

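View pics/s3z.png

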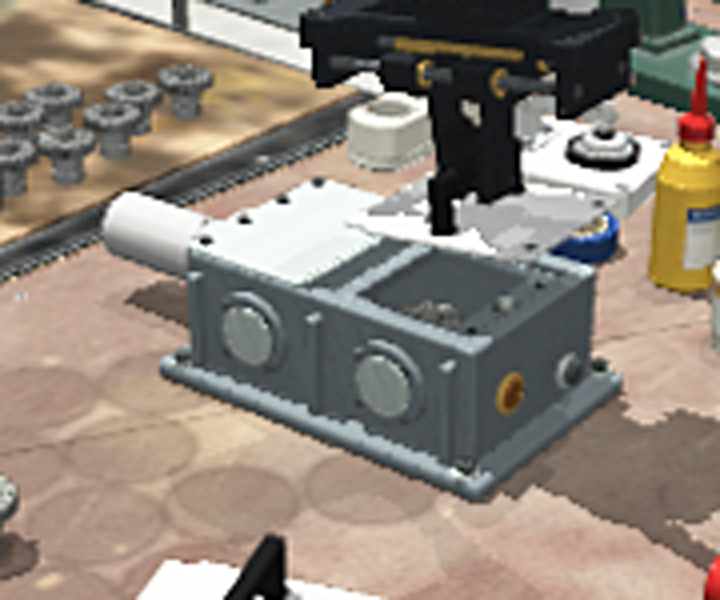

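```bash
python3 - <<'E'
from fit import *
c,s=pickle.load(open('w3.pkl','rb'));p,Rm=wpose(c,s)
im=c['image'];cv2.imwrite('pics/w3z.png',cv2.resize(im[170:320,420:530],None,fx=4,fy=4,interpolation=cv2.INTER_CUBIC))
T=R.from_rotvec(s['tcp_rot']).as_matrix()
Pm=np.c_[T[:,1],-T[:,2],-T[:,0]]  # cover axes
print('tilt',np.degrees(np.arcsin(-Pm[2,0])),'roll',np.degrees(np.arcsin(Pm[2,1])),'yaw',np.arctan2(Pm[1,0],Pm[0,0])-GY)
O=s['tool_pos']-H*Pm[:,2]
def proj(w):
    d=(w-p)@Rm;return (d[:2]/d[2]*c['intrinsics'][0,0]+c['intrinsics'][:2,2]).round(1)
for m in [(-65,50,4),(47,50,4),(47,45,4),(65,45,4),(65,5,4)]: print(m,proj(O+Pm@(np.array(m)/1000)))
g=R.from_euler('z',-GY).as_matrix()@(O-np.r_[GT,0]);print(g*1000)
E
```

```text
tilt 7.004889625767002 roll 0.011242068472160019 yaw 0.0017005519247734885
(-65, 50, 4) [155.6 180.4]
(47, 50, 4) [451.  180.8]
(47, 45, 4) [449.8 193.8]
(65, 45, 4) [496.8 193.9]
(65, 5, 4) [484.4 289.6]
[-54.3491565    1.12378681 132.84500321]
```

View pics/w3z.png

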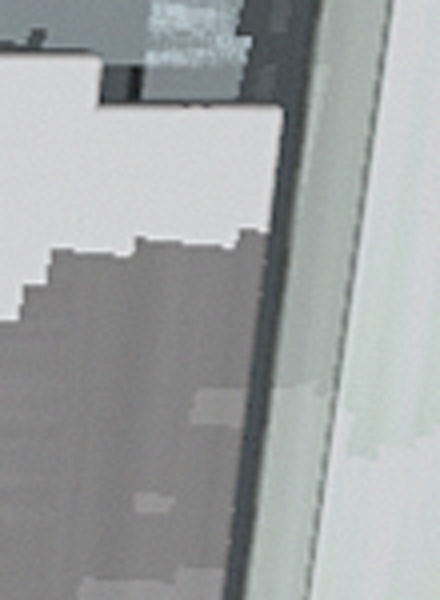

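```bash
python3 - <<'E'
from fit import *
G=R.from_euler('z',-GY).as_matrix()
def pts(c,s,box,P=None):
    p,Rm=P or wpose(c,s);z=c['z_map'];u0,v0,u1,v1=box
    v,u=np.mgrid[v0:v1:2,u0:u1:2];d=z[v,u].ravel();k=d>0
    x=np.c_[u.ravel(),v.ravel(),np.ones(d.size)]@np.linalg.inv(c['intrinsics']).T*d[:,None]
    return ((p+x@Rm.T)[k]-np.r_[GT,0])@G.T*1000
def plane(q,nm):
    for _ in range(3):
        A=np.c_[q[:,0],q[:,1],np.ones(len(q))];co=np.linalg.lstsq(A,q[:,2],rcond=None)[0];r=q[:,2]-A@co;k=abs(r)<2.5*max(r.std(),.05);q=q[k]
    m=q.mean(0);print(nm,'slopes deg',np.degrees(np.arctan(co[:2])).round(2),'center',m.round(1),'std',r.std().round(2),'z@30,0',(co@[30,0,1]).round(2), 'co',co.round(4))
    return co
c,s=pickle.load(open('w3.pkl','rb'))
plane(pts(c,s,(190,190,290,300)),'plateL');plane(pts(c,s,(360,200,470,280)),'plateR');
q=np.vstack([pts(c,s,(190,190,290,300)),pts(c,s,(360,200,470,280))]);plane(q,'plate')
plane(pts(c,s,(530,150,630,360)),'rear')
plane(pts(c,s,(300,137,440,155)),'rim')
c,s=pickle.load(open('w1.pkl','rb'))
plane(pts(c,s,(418,140,490,255)),'rear w1')
c,s=pickle.load(open('w2.pkl','rb'))
plane(pts(c,s,(335,150,375,250)),'plate w2')
c=pickle.load(open('top0.pkl','rb'))
P=(c['position'],R.from_rotvec(c['orientation']).as_matrix())
plane(pts(c,None,(355,175,395,200),P),'rear top')
E
```

```text
plateL slopes deg [-7.02  0.06] center [-89.1  25.4 140.2] std 0.56 z@30,0 125.54 co [-1.232000e-01  1.000000e-03  1.292377e+02]
plateR slopes deg [-7.11  0.2 ] center [-19.6  27.5 131.6] std 0.57 z@30,0 125.36 co [-1.248000e-01  3.400000e-03  1.291004e+02]
plate slopes deg [-7.06  0.1 ] center [-57.9  26.3 136.4] std 0.57 z@30,0 125.45 co [-1.238000e-01  1.700000e-03  1.291677e+02]
rear slopes deg [-0.01  0.09] center [64.1  8.6 89.1] std 0.62 z@30,0 89.07 co [-1.0000e-04  1.5000e-03  8.9073e+01]
rim slopes deg [-0.04 -1.31] center [-39.3  60.4  86.2] std 0.66 z@30,0 87.52 co [-8.0000e-04 -2.2900e-02  8.7539e+01]
rear w1 slopes deg [-0.02  0.07] center [70.3  1.1 89. ] std 0.73 z@30,0 89.05 co [-4.00000e-04  1.20000e-03  8.90605e+01]
plate w2 slopes deg [-0.01  0.02] center [-105.7  456.8    3.2] std 0.67 z@30,0 2.99 co [-2.0000e-04  4.0000e-04  2.9959e+00]
rear top slopes deg [ 0.24 -0.23] center [70.9  4.6 89.2] std 1.6 z@30,0 88.99 co [ 4.20000e-03 -4.00000e-03  8.88668e+01]
```

```bash
python3 - <<'E'
from fit import *
G=R.from_euler('z',-GY).as_matrix()
c,s=pickle.load(open('w3.pkl','rb'));P=wpose(c,s)
def on(uv,off=0):  # intersect with plane z=-.1238x+.0017y+129.17 (gearbox mm)
    p=G@(P[0]-np.r_[GT,0])*1000; d=G@P[1]@np.linalg.inv(c['intrinsics'])@np.r_[uv,1]
    n=np.array([.1238,-.0017,1]);return (p+d*(129.17+off-n@p)/(n@d)).round(1)
for n,uv,m in [('front',(155,184),(-65,50)),('shoulder',(445,183),(47,50)),('in',(445,196),(47,45)),('tongue',(490.5,196.5),(65,45)),('tonguemid',(477,320),(65,None))]: print(n,on(uv),on(uv,1),m)
# features of gearbox in this image: rear cover corner / rim
for n,uv,z in [('rim inner?',(281,163),86)]: print(n,G@(cast(c,[uv],z/1000,P)[0]-np.r_[GT,0])*1000)
cv2.imwrite('pics/w3y.png',cv2.resize(c['image'][95:245,240:440],None,fx=4,fy=4,interpolation=cv2.INTER_CUBIC))
E
```

```text
front [-119.3   49.5  144. ] [-118.7   49.7  145. ] (-65, 50)
shoulder [ -9.3  50.2 130.4] [ -9.5  50.4 131.4] (47, 50)
in [ -8.8  45.2 130.3] [ -9.   45.4 131.4] (47, 45)
tongue [  8.6  45.  128.2] [  8.3  45.2 129.2] (65, 45)
tonguemid [  9.5  -8.3 128. ] [  9.2  -7.8 129. ] (65, None)
rim inner? [-83.14140702  50.9105907   86.        ]
```

View pics/w3y.png

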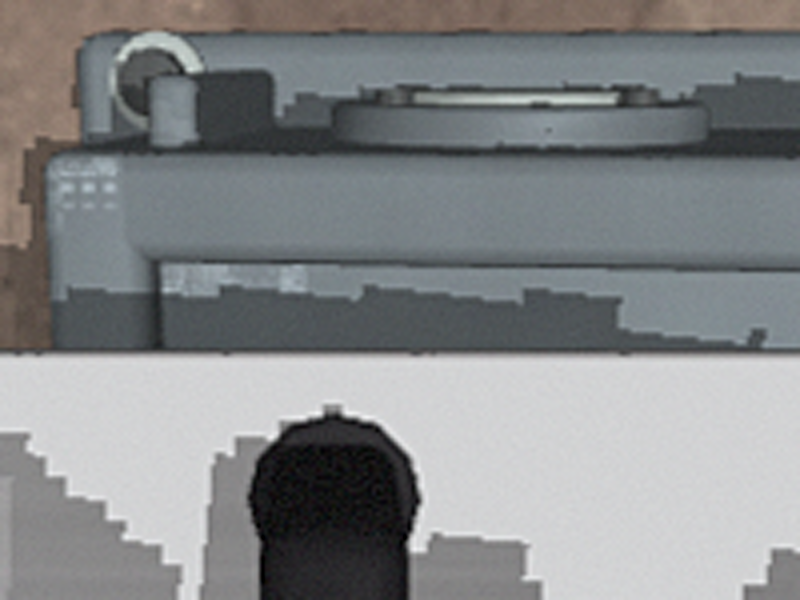

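```bash
python3 - <<'E'
from fit import *
G=R.from_euler('z',GY).as_matrix()
c,s=pickle.load(open('w3.pkl','rb'));p,Rm=wpose(c,s)
def proj(w):
    w=G@(np.array(w)/1000)+np.r_[GT,0]
    d=(w-p)@Rm;return (d[:2]/d[2]*c['intrinsics'][0,0]+c['intrinsics'][:2,2]).round(1)
for w in [(-85,53,87),(-85,53,80),(21,53,87),(0,53,87),(30,65,90),(30,65,87),(-99,67,87),(21,65,92),(21,65,95),(21,0,95)]: 
    u=proj(w);print(w,u,'zoom',((u-[240,95])*4).round(0))
s=manip.state();print(s['clock'],s['tool_pos'],tp(10,125,7)[0])
E
```

```text
(-85, 53, 87) [276.8 159. ] zoom [147. 256.]
(-85, 53, 80) [279.9 157.4] zoom [160. 250.]
(21, 53, 87) [496.8 162.9] zoom [1027.  272.]
(0, 53, 87) [451.  162.1] zoom [844. 268.]
(30, 65, 90) [522.7 137.4] zoom [1131.  170.]
(30, 65, 87) [520.5 137. ] zoom [1122.  168.]
(-99, 67, 87) [248.3 130. ] zoom [ 33. 140.]
(21, 65, 92) [503.3 137.5] zoom [1053.  170.]
(21, 65, 95) [505.3 137.9] zoom [1061.  172.]
(21, 0, 95) [487.5 273.5] zoom [990. 714.]
10.2083 [ 0.57022869 -0.12679418  0.14608491] [ 0.57017074 -0.12757839  0.14608267]
```

```bash
python3 - <<'E'
from h import *
D=dict(dyaw=-0.009,dy=0.3)
XO=1.0
def go(x,z,deg,rate):
    q,r=tp(x+XO,z,deg,**D);manip.move_linear(q,rate=rate,rot=r)
go(12,90,7,0.08)
s=manip.state();f0=s['contact_force'];print(s['clock'],f0)
go(12,82.5,7,0.04);manip.dwell(.1)
s=manip.state();f0=s['contact_force'];print(s['clock'],f0,s['tool_pos']-tp(13,82.5,7,**D)[0])
z=82.5
while z>78:
    z-=.4;go(12,z,7,0.02)
    s=manip.state();df=s['contact_force']-f0;e=(s['tool_pos']-tp(13,z,7,**D)[0])*1000
    print(round(z,1),df.round(2),s['moment'].round(2),e.round(2),round(s['clock'],2))
    if df[2]>1.5: break
cap('wrist','w4')
E
```

```text
10.8 [ 0.77832485  0.41730925 -1.73977253]
11.2333 [ 0.31675394 -0.26112634 -1.70238486] [ 9.09444104e-05 -4.81231843e-05  1.87039798e-04]
82.1 [ 0.1   0.43 -0.98] [-0.03 -0.21  0.  ] [ 0.09 -0.01  0.12] 11.48
81.7 [ 0.4  -0.6   0.67] [ 0.02 -0.2   0.  ] [-0.01  0.02 -0.03] 11.73
81.3 [-0.45 -0.06 -0.73] [-0.01 -0.19  0.01] [-0.05  0.   -0.07] 11.98
80.9 [-0.2   0.57 -0.24] [-0.06 -0.23 -0.03] [-0.04  0.   -0.04] 12.23
80.5 [-0.85  0.73 -1.18] [-0.03 -0.2  -0.02] [-0.05  0.02 -0.04] 12.48
80.1 [-0.62  0.11 -0.2 ] [-0.01 -0.23 -0.07] [-0.04  0.01 -0.03] 12.73
79.7 [-0.86  0.96 -0.66] [-0.05 -0.19 -0.01] [ 0.06 -0.03  0.09] 12.98
79.3 [-1.02  0.39  2.03] [ 0.   -0.02 -0.06] [ 0.05 -0.05  0.18] 13.23
```

View pics/w4.png

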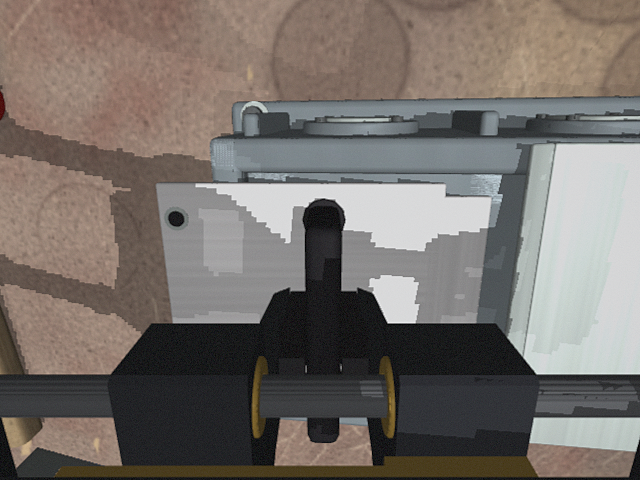

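```bash
python3 - <<'E'
from h import *
D=dict(dyaw=-0.009,dy=1.0)
XO=1.0
def go(x,z,deg,rate):
    q,r=tp(x+XO,z,deg,**D);manip.move_linear(q,rate=rate,rot=r)
    s=manip.state();print(x,z,deg,(s['contact_force']-f0).round(2),s['moment'].round(2),((s['tool_pos']-q)*1000).round(2),round(s['clock'],2))
    return s
f0=np.array([0,0,-1.9])
go(12,80.1,7,.02)
go(18,80.0,7,.04)
for x,d in [(22,6.7),(26,6.4),(30,6),(34,5.7),(38,5.4),(43,5),(48,4.5)]:
    s=go(x,80.0,d,.03)
    if np.linalg.norm((s['contact_force']-f0)[[0,1]])>5: print('stop');break
cap('wrist','w5');c=cap('scene','s5')
cv2.imwrite('pics/s5z.png',cv2.resize(c['image'][170:290,230:390],None,fx=5,fy=5,interpolation=cv2.INTER_CUBIC))
E
```

```text
12 80.1 7 [-0.09  0.6  -0.5 ] [-0.01 -0.21 -0.03] [-0.01  0.1  -0.11] 13.53
18 80.0 7 [ 0.14 -0.09  0.04] [-0.06 -0.18  0.04] [ 0.41  0.05 -0.07] 13.83
22 80.0 6.7 [ 0.07 -0.3  -0.03] [-0.03 -0.22 -0.02] [ 0.13 -0.01 -0.05] 14.12
26 80.0 6.4 [-0.13 -0.32  0.07] [ 0.01 -0.16 -0.03] [ 0.13 -0.   -0.  ] 14.4
30 80.0 6 [ 1.15 -0.19 -0.55] [-0.07 -0.25  0.04] [0.12 0.03 0.01] 14.68
34 80.0 5.7 [-0.68  0.7   1.06] [-0.05 -0.16  0.01] [ 0.15  0.   -0.01] 14.97
38 80.0 5.4 [ 0.63 -0.55 -0.99] [-0.05 -0.13  0.03] [ 0.17  0.03 -0.  ] 15.25
43 80.0 5 [-0.11  0.73  0.27] [-0.01 -0.16 -0.01] [ 0.14 -0.01 -0.01] 15.57
48 80.0 4.5 [-0.81  0.5  -0.28] [ 0.01 -0.12  0.  ] [ 0.1   0.03 -0.03] 15.88
```

View pics/w5.png

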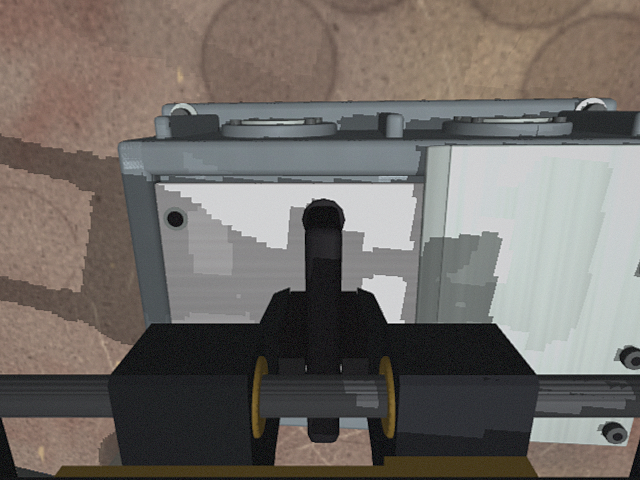

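View pics/s5z.png

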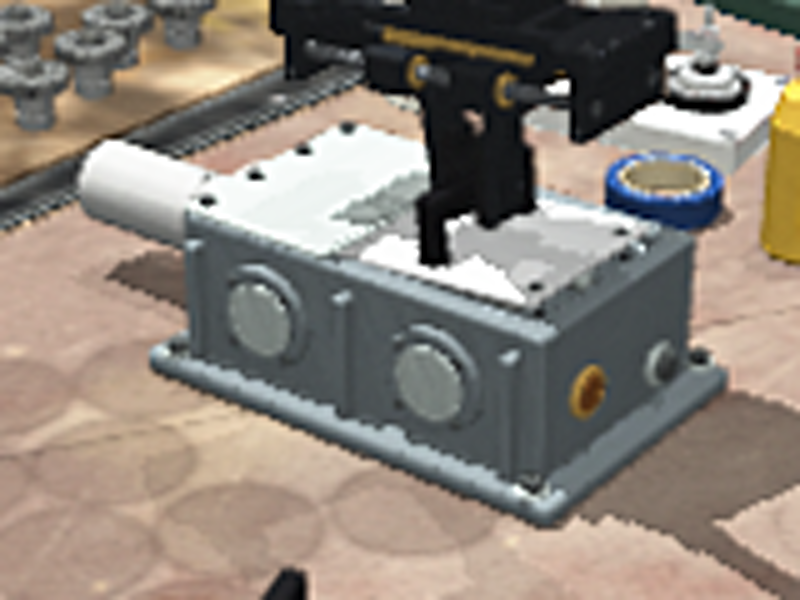

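```bash
python3 - <<'E'
from h import *
D=dict(dyaw=-0.009,dy=1.0)
XO=1.0
def go(x,z,deg,rate):
    q,r=tp(x+XO,z,deg,**D);manip.move_linear(q,rate=rate,rot=r)
    s=manip.state();print(x,z,deg,(s['contact_force']-f0).round(2),s['moment'].round(2),((s['tool_pos']-q)*1000).round(2),round(s['clock'],2))
    return s
f0=np.array([0,0,-1.9])
for d,z in [(3.5,79.9),(2.8,79.8),(2.2,79.7),(1.6,79.7),(1.1,79.6),(.6,79.6),(.2,79.5),(-.2,79.5)]:
    s=go(48,z,d,.012)
    if np.linalg.norm((s['contact_force']-f0))>15: print('stop');break
cap('wrist','w6')
E
```

```text
48 79.9 3.5 [0.12 0.53 0.09] [-0.01 -0.1   0.  ] [-0.32  0.02  0.01] 16.23
48 79.8 2.8 [ 0.37 -0.66  1.41] [-0.07 -0.19 -0.03] [ 0.08 -0.06  0.24] 16.48
48 79.7 2.2 [-0.27  0.13  3.94] [ 0.   -0.01 -0.08] [ 0.37 -0.06  0.65] 16.73
48 79.7 1.6 [0.46 1.99 4.8 ] [-0.01 -0.03  0.04] [ 0.36 -0.06  0.54] 16.98
48 79.6 1.1 [-0.7   0.85  7.54] [0.03 0.05 0.03] [ 0.29 -0.09  0.47] 17.23
48 79.6 0.6 [-0.28  0.73  7.97] [0.04 0.04 0.03] [ 0.34 -0.05  0.53] 17.48
48 79.5 0.2 [-0.97  0.84  8.82] [0.03 0.12 0.01] [ 0.4  -0.1   0.69] 17.73
48 79.5 -0.2 [-0.99  1.21  8.9 ] [ 0.03  0.13 -0.04] [ 0.41 -0.07  0.78] 17.98
```

View pics/w6.png

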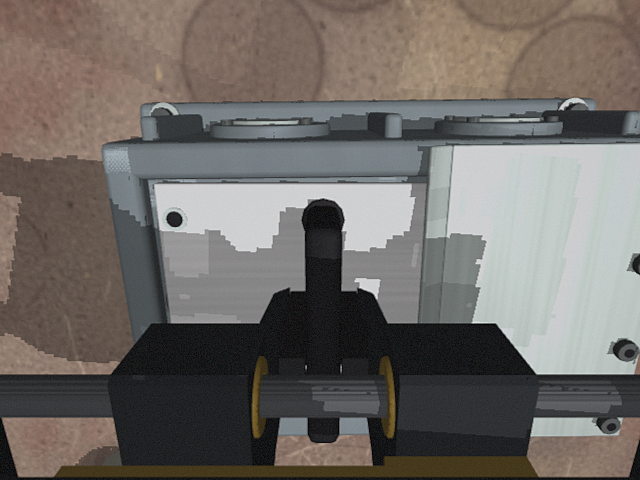

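```bash
python3 - <<'E'
from fit import *
D=dict(dyaw=-0.009,dy=1.0)
XO=1.0
def go(x,z,deg,rate):
    q,r=tp(x+XO,z,deg,**D);manip.move_linear(q,rate=rate,rot=r)
    s=manip.state();print(x,round(z,1),deg,(s['contact_force']-f0).round(2),s['moment'].round(2),s['tool_pos'][2].round(5),((s['tool_pos']-q)*1000).round(2),round(s['clock'],2))
    return s
f0=np.array([0,0,-1.9])
z=79.5
while z>75:
    z-=.4
    s=go(48,z,-.5,.012)
    if (s['contact_force']-f0)[2]>22: break
manip.dwell(.3)
s=manip.state();print(s['contact_force']-f0,s['moment'],s['tool_pos'],s['gripper_width'])
c=cap('wrist','w7');pickle.dump((c,s),open('w7.pkl','wb'))
c=cap('scene','s7');cv2.imwrite('pics/s7z.png',cv2.resize(c['image'][170:290,230:390],None,fx=5,fy=5,interpolation=cv2.INTER_CUBIC))
print(manip.state()['clock'])
E
```

```text
48 79.1 -0.5 [-2.46  0.86 11.28] [ 0.07  0.33 -0.  ] 0.09322 [ 0.56 -0.06  1.43] 18.28
48 78.7 -0.5 [-3.81  0.16 13.89] [0.15 0.5  0.02] 0.09318 [ 0.54 -0.07  1.79] 18.53
48 78.3 -0.5 [-4.04  2.   16.23] [0.14 0.65 0.06] 0.0932 [ 0.57 -0.07  2.21] 18.78
48 77.9 -0.5 [-5.04  2.58 17.26] [0.19 0.74 0.05] 0.09317 [ 0.56 -0.07  2.58] 19.03
48 77.5 -0.5 [-6.68  1.7  19.44] [ 0.28  0.97 -0.02] 0.09316 [ 0.57 -0.07  2.97] 19.28
48 77.1 -0.5 [-7.43  1.75 21.43] [0.3  1.06 0.05] 0.09314 [ 0.58 -0.08  3.35] 19.53
48 76.7 -0.5 [-9.39  2.34 24.4 ] [ 0.39  1.19 -0.03] 0.09315 [ 0.59 -0.08  3.76] 19.78
[-7.35297317  2.05373387 23.4007239 ] [ 0.30434617  1.20529949 -0.01904186] [ 0.60730803 -0.12320339  0.0931561 ] 0.010657161257145796
20.1833
```

View pics/w7.png

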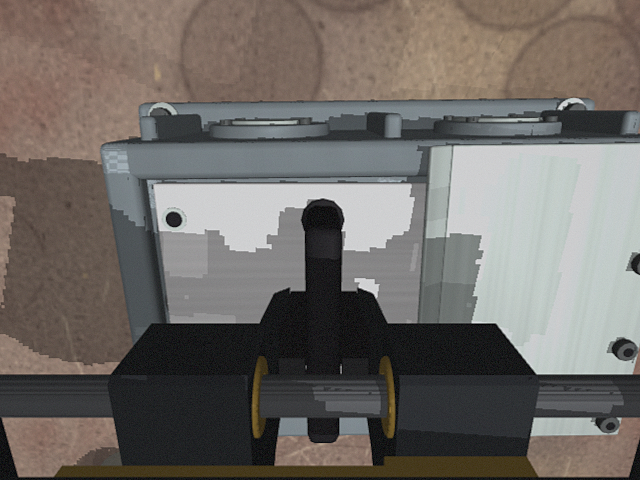

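View pics/s7z.png

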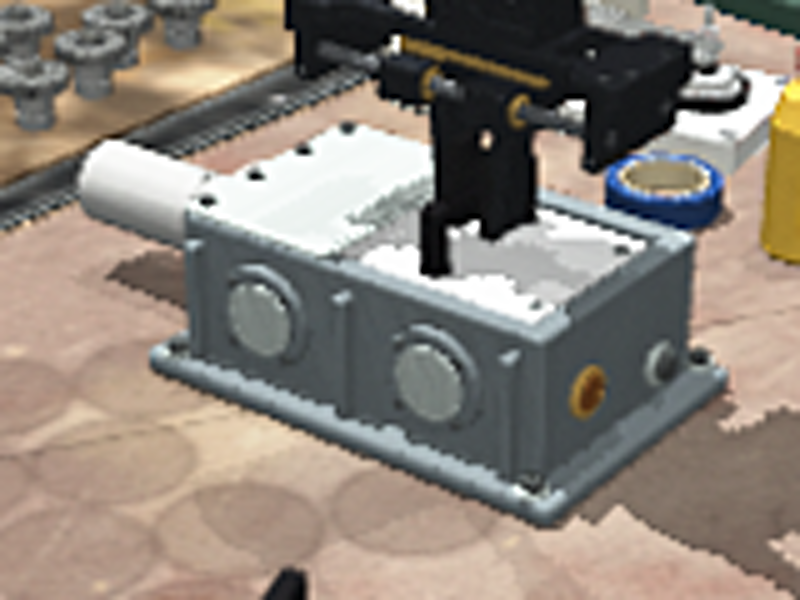

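```bash
python3 - <<'E'
from fit import *
G=R.from_euler('z',-GY).as_matrix()
def pts(c,s,box):
    p,Rm=wpose(c,s);z=c['z_map'];u0,v0,u1,v1=box
    v,u=np.mgrid[v0:v1:2,u0:u1:2];d=z[v,u].ravel();k=d>0
    x=np.c_[u.ravel(),v.ravel(),np.ones(d.size)]@np.linalg.inv(c['intrinsics']).T*d[:,None]
    return ((p+x@Rm.T)[k]-np.r_[GT,0])@G.T*1000
def plane(q,nm):
    for _ in range(3):
        A=np.c_[q[:,0],q[:,1],np.ones(len(q))];co=np.linalg.lstsq(A,q[:,2],rcond=None)[0];r=q[:,2]-A@co;q=q[abs(r)<2.5*r.std()]
    print(nm,np.degrees(np.arctan(co[:2])).round(2),q.mean(0).round(1),r.std().round(2))
c,s=pickle.load(open('w7.pkl','rb'))
plane(pts(c,s,(190,190,290,300)),'L');plane(pts(c,s,(360,200,405,280)),'R')
plane(np.vstack([pts(c,s,(190,190,290,300)),pts(c,s,(360,200,405,280))]),'plate')
plane(pts(c,s,(460,160,580,320)),'rear');plane(pts(c,s,(200,150,400,170)),'rim')
T=R.from_rotvec(s['tcp_rot']).as_matrix();print('tool tilt',np.degrees(np.arcsin(-T[2,1])))
E
```

```text
L [0.01 0.08] [-50.5  25.6  83.3] 0.56
R [0.06 0.05] [ 6.7 26.9 83.3] 0.55
plate [-0.02  0.06] [-36.   26.   83.3] 0.56
rear [0.09 0.13] [58.7 27.7 89.2] 0.56
rim [-0.14  1.03] [-25.6  59.3  86.3] 0.6
tool tilt -0.5710110584413111
```

```bash
python3 - <<'E'
from h import *
s=manip.state();print(s['clock'],s['tool_pos'],s['contact_force'])
order.close_job()
E
```

```text
20.1833 [ 0.60729811 -0.12319109  0.09317319] [-8.49393313  2.02549994 22.6885892 ]
the job is handed in; nothing more can be done
```

I gripped the leftmost cover by its handle and slid its tongue under the rear cover's lap edge at a small tilt. Then I laid it flat in the recess against the plunger. I handed the job in at 20.2 s of the 38 s, with the arm still gripping and pressing down.

- **Insertion:** no contact force above the sensor noise (about 1 N) showed while the tongue slid under the lap edge.
- **Flat in the recess:** the last depth picture shows the cover level to within about 0.1°. Its top measures at gearbox z 84 mm, after correcting for the wrist camera's 1 mm low reading, so it is on the recess floor.
- **Plunger:** it is hidden under the cover, so I judged it fully in from the cover being level at the front. The press is about 23 N, and it takes 5 N to push the plunger in.
- **Rear cover:** it measured flat before and after, at z 89.1 then 89.2 mm uncorrected.
- **Left alone:** nothing touched the tub, the bearing or the pinion.

Two small disagreements remain:
- **Cover in the grip:** it sat about 1 mm to the side and up to 0.9° turned compared with the arm's own reading. I corrected for this before inserting.
- **Sideways force:** the final press carries about 8 N toward the front from the arm flexing. The cover stayed put during a 0.3 s hold.

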